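# Open the bench bin with its pedal and throw away the spoilt foil cup

### The arm

A 7-joint arm with a two-finger parallel gripper is mounted at the origin on the work surface; the furniture and walls round the work are solid. World frame = base frame: x ahead of the robot, y to its left, z up, the work surface at z = 0. Lengths are in m, angles in rad, forces in N, time in s.
With the tool pointing down it reaches from about 0.425 to 0.925 m from the base axis. Payload 6.8 kg.
Tool frame: the origin (TCP) lies midway between the tips of the shut fingers; the grasp point (between the pads) lies 19 mm behind it (bot.hold_point_z is the distance from the TCP to the grasp point, in m); z points along the fingers, y is the line along which they close (so a half turn about z gives the same grasp; the last joint's range is limited). The gripper opens to 85 mm and grips with 20 to 120 N. Pads are 22 mm wide; open, the fingers measure 114 mm over their backs; the gripper's body (76 mm by 85 mm) begins 54 mm behind the grasp point. The pads swing forward as they close: fully open they stand 13 mm farther back than shut.
Start: joints at [1.208, 0.477, 0.022, 1.555, -0.011, 1.109, -0.083], TCP at [0.17, -0.653, 0.195] pointing down, gripper open.
Joint ranges: [-2.96, 2.96], [-0.34, 2.1], [-1.41, 1.46], [0.24, 2.44], [-1.37, 4.51], [0.17, 1.92], [-2.96, 2.96]. Speed limits (rad/s): [2.39, 2.39, 3.14, 3.14, 3.14, 3.14, 3.14].

### API

Orientations are given as a unit quaternion [w, x, y, z].
In Python, from station import bot gives the robot as it stands. The module is installed in compiled form; this text tells all that it offers.
- The arm moves only by the tool step_arm, never from a script. Its argument "increments" is a list that holds one entry, the list of rows, each a list of 7 numbers: the opening, from -1 (shut) to 1 (fully open), then the shift along the tool's x, y, z in mm, then the turn, a rotation vector about the tool's x, y, z in degrees. In form: [[[grip, x, y, z, ax, ay, az], ...]]. A call has 1 to 10 rows; each row is the pose to reach, as a shift and turn from the pose commanded when the call began, along the tool's axes at that moment; what a row does not reach only later rows make up. A row lasts 1/12 s, in which the tool goes at most 41.7 mm and 7.16 degrees, less where a joint would pass 70% of its speed; a pose out of reach is approached as far as the arm can. A call with a gripper value outside its range is refused whole. The fingers move at their own pace and stop on an object; "force" is the grip in N (left out, the last holds). Time passes only in rows, so rows that repeat a pose let the fingers close. It gives the time, the measured TCP pose, the force, the opening and the grip force at its end, in the units of the state.
- bot.get_obs(): the state, without advancing time (a new reading comes with each control period).
- bot.read_camera(name): name is "side" or "top" or "wrist"; returns a dict with "image" (384x512x3 uint8, red, green, blue), "camera_matrix" (3x3 intrinsics, pixels), "R" (3x3) and "t" (3): a world point X has camera coordinates R X + t. Camera axes: x right, y down, z forward; pixel columns grow to the right and rows downward; lengths in m; the calibration is good to about 2 mm. A picture is of the moment at which its call begins. There is no depth.
- bot.hand_in(): hands the job in; it is judged then, once.
The state is a dict: "t": time; "q": joint angles; "joint_vel": joint speeds; "joint_torque": joint torques, N m; "eef_pos": TCP position; "tool_rot": TCP orientation; "contact_force": force on the tool from outside, world axes, zero at the start; "torque": the same for the moment, N m; "gripper_width": opening from 0.0 (shut) to 1.0 (fully open); "grasp_force": force on a finger pad.
Only numpy, scipy, OpenCV 4.12 (cv2) and the standard library are available. Lean on these libraries where they do the work, as an engineer would, in place of code of your own. Each camera call takes 0.05 s, during which the arm holds its last target. There are 200 camera calls.

### The job

Press the pedal of the small bench bin right down to its stop, so that the lid swings up past upright and stays open by itself when you let the pedal come back up. Then drop the single foil cup, a reject, into the bin. Leave the lid standing open, as there is more to clear away, and leave the stack of cups and the spice jar where they are.

Things in the scene. Friction and masses are not known exactly. Their poses are not given: they have to be found in the camera images.
- bench_bin: round bench waste bin that does not move: steel shell 152 mm in diameter on a black plinth 159 mm in diameter, rim 210 mm high, domed closed lid up to 237 mm. Origin: centre of its underside on the worktop. Its -x axis points to the side with the pedal, its +x axis to the side with the lid's hinge
- pedal_pad (a point): centre of the ribbed top face of the pedal's pad (ribs 1 mm higher). The pad is 52 mm wide (along the bin's y) and 44 mm deep; its centre lies 133 mm from the bin's axis, about 57 mm out from the shell, 61 mm above the worktop at rest and about 32 mm at the stop. Moves with the pedal; at rest the pad rises outward by 10 degrees, at the stop it slopes down outward by 3 degrees
- bin_pedal (a joint): angle of the pedal: 0 at rest (up), 0.22 rad at the lower stop; a spring brings it back up. It pivots on the bin's axis, 30 mm above the worktop. Takes roughly 8 to 12 N on the pad
- bin_lid (a joint): angle of the lid: 0 closed, 1.57 upright, 1.85 leaning back against its stop. The pedal lifts it about 8 times the pedal's angle; past upright it stays open, before that it falls shut when the pedal comes up. The hinge lies behind the bin, 96 mm from its axis and 218 mm above the worktop; the open lid stands up to about 390 mm high there
- bin_mouth (a point): centre of the bin's open mouth at the rim's height, 210 mm above the worktop; the opening is 141 mm in diameter (under the closed lid at the start)
- bin_floor (a point): centre of the bin's inner floor, 64 mm above the worktop (146 mm below the rim)
- single_cup: the reject: the one empty fluted foil cup that stands singly on the worktop near the stack and the jar (more cups stand far off on the white tray). 85 mm wide at the rim, 60 mm at the foot, 48 mm high, hollow; the wall leans out and its top edge is thin, so pinch it at the rim with one finger inside. Origin: centre of its underside; z up along its axis
- cup_rim (a point): centre of that cup's rim circle, 48 mm above its underside
- cup_stack: stack of nested clean foil cups, 86 mm wide, 94 mm high; stays where it is. Origin: centre of its underside
- spice_jar: glass spice jar with a black cap and a green label, 44 mm in diameter, 105 mm high; stays where it is. Origin: centre of its underside

How it is judged:
By the outcome, as a careful person would: the job done as asked, in the order asked, and still so for the second after the job is handed in, with the robot touching nothing.
It also fails if it takes over 54 s, if anything falls off the work surface, if the arm or the gripper's body presses on something with over 40 N, if the wrist force passes 120 N, or if a joint passes its speed limit or range.

## Working session

There is one attempt and no reset: what is moved stays moved. The work goes in short steps, Python scripts to look and compute and a tool call to move; the robot and the scene stay as the last step left them, time stands still between calls to the robot, and variables do not carry over. Pictures are saved under pics/ and viewed, at most 10 in all, crops included, and the job is handed in when it is done.

Besides the shell and the picture viewer there is one more tool, called after ">>>" as a command line: name --argument value ..., lists and objects as JSON in quotes. step_arm: Moves the arm, as the interface text tells. Its arguments: {"type":"object","properties":{"increments":{"type":"array"},"force":{"type":"number"}},"required":["increments"]}

```bash
mkdir -p pics; python3 - <<'E'
from station import bot
import cv2,numpy as np,pickle
o=bot.get_obs();print({k:np.round(v,3) for k,v in o.items()},bot.hold_point_z)
d={n:bot.read_camera(n) for n in("side","top")}
pickle.dump(d,open("cal.pkl","wb"))
for n in d:
    cv2.imwrite(f"pics/{n}0.png",cv2.resize(d[n]["image"][:,:,::-1],(800,600),interpolation=cv2.INTER_CUBIC));print(n,-d[n]["R"].T@d[n]["t"])
E
```

```text
{'t': np.float64(0.0), 'q': array([ 1.208,  0.478,  0.022,  1.556, -0.011,  1.109, -0.083]), 'joint_vel': array([ 0.   , -0.001,  0.   ,  0.001, -0.003, -0.001, -0.002]), 'joint_torque': array([-1.0000e-03, -5.9646e+01,  1.6080e+00, -2.8120e+01,  1.3000e-02,
        9.0000e-03,  0.0000e+00]), 'eef_pos': array([ 0.17 , -0.653,  0.194]), 'tool_rot': array([-0.001,  0.992,  0.127, -0.   ]), 'contact_force': array([-0.736,  0.16 , -0.396]), 'torque': array([-0.021, -0.048,  0.008]), 'grasp_force': np.float64(0.0), 'gripper_width': np.float64(0.998)} 0.0187
side [ 0.98923732 -0.89407564  0.71504466]
top [ 0.47480418 -0.09580893  1.05952051]
```

View pics/side0.png

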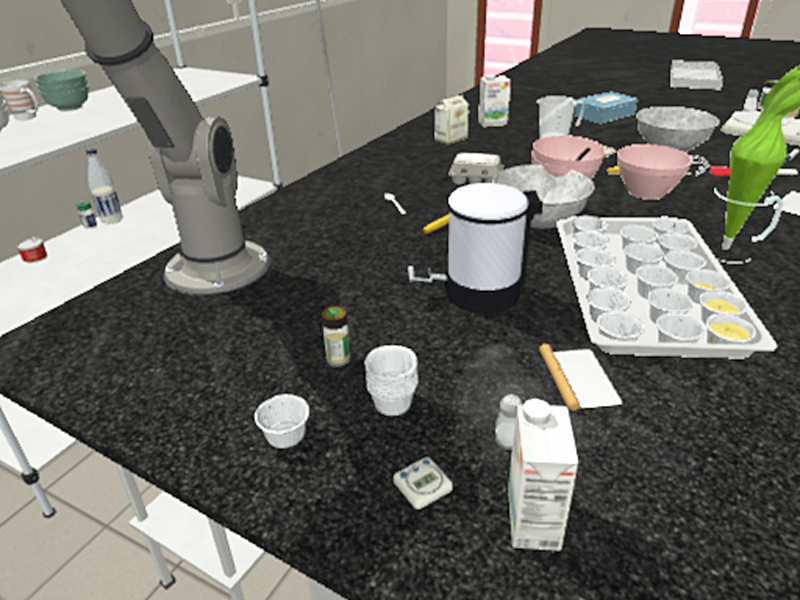

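View pics/top0.png

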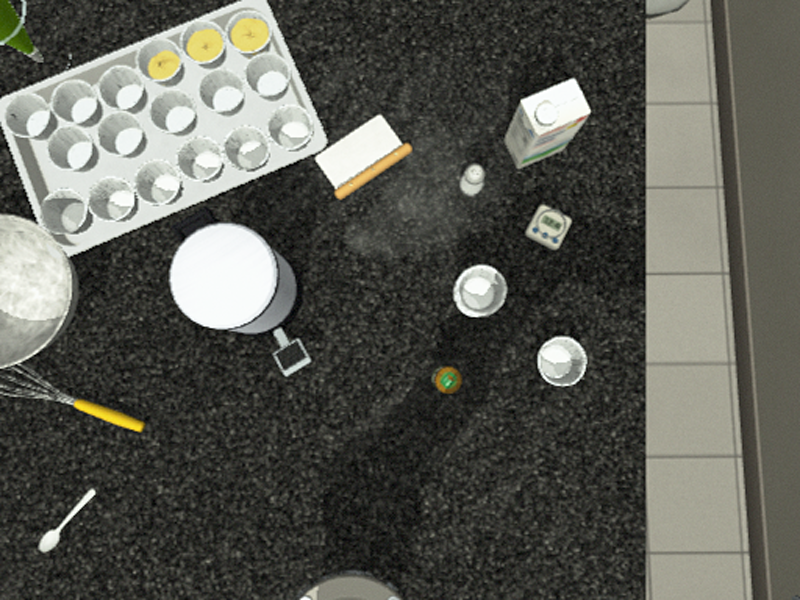

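The side view shows the single cup (283,414), stack (392,362), jar cap (335,313), bin (487,245) and pedal (427,275). The top view shows the cup rim (562,361), stack rim (480,290), jar cap (449,380), pad (291,357), lid (224,275) and hinge block (195,222).

```bash
cat > h.py <<'E'
import numpy as np,cv2,pickle
from scipy.spatial.transform import Rotation as Ro
def ray(c,uv,z):  # uv in 512x384 px, intersect with plane z
    C=-c["R"].T@c["t"]; v=c["R"].T@np.linalg.solve(c["camera_matrix"],[*uv,1.]); return C+v*(z-C[2])/v[2]
def proj(c,P):
    p=(c["R"]@np.atleast_2d(P).T).T+c["t"]; p=p@c["camera_matrix"].T; return p[:,:2]/p[:,2:]
def circ(x,y,z,r,n=60):
    a=np.linspace(0,2*np.pi,n); return np.c_[x+r*np.cos(a),y+r*np.sin(a),0*a+z]
def rect(bx,by,th):  # pad outline at rest
    c,s=np.cos(th),np.sin(th); L=[]
    for u,v in[(-1,-1),(-1,1),(1,1),(1,-1),(-1,-1)]:
        X=-.133-u*.0217; Y=v*.026; L.append([bx+c*X-s*Y,by+s*X+c*Y,.061+u*.0038])
    return np.array(L)
def overlay(c,polys,fn,x0,y0,w,h):
    k=min(800/w,600/h); im=cv2.resize(c["image"][y0:y0+h,x0:x0+w,::-1],None,fx=k,fy=k,interpolation=cv2.INTER_CUBIC)
    for i,p in enumerate(polys):
        q=((proj(c,p)+.5-[x0,y0])*k).astype(np.int32); cv2.polylines(im,[q],False,[(0,0,255),(0,255,0),(255,255,0),(255,0,255)][i%4],1)
    cv2.imwrite(fn,im)
E
python3 - <<'E'
from h import *
d=pickle.load(open("cal.pkl","rb"));T,S=d["top"],d["side"]
for n,t,s,z in[("cup",(562,361),(283,411),.048),("stack",(480,290),(392,362),.094),("jar",(449,380),(335,313),.105),("pad",(291,357),(430,275),.061),("lidrim",(224,275),(487,205),.215)]:
    print(n,ray(T,np.array(t)*.64,z).round(4),ray(S,np.array(s)*.64,z).round(4))
E
```

```text
cup [ 0.4776 -0.3675  0.048 ] [ 0.4786 -0.3641  0.048 ]
stack [ 0.5951 -0.2238  0.094 ] [ 0.6022 -0.231   0.094 ]
jar [ 0.4482 -0.1694  0.105 ] [ 0.4521 -0.1675  0.105 ]
pad [0.4871 0.0936 0.061 ] [0.5146 0.0904 0.061 ]
lidrim [0.6043 0.1636 0.215 ] [0.6106 0.1471 0.215 ]
```

```bash
python3 - <<'E'
from h import *
d=pickle.load(open("cal.pkl","rb"));T,S=d["top"],d["side"]
bx,by,cx,cy=.603,.160,.478,-.366; th=np.arctan2(by-.0936,bx-.4871);print(np.degrees(th))
P=[circ(bx,by,.21,.076),circ(bx,by,0,.0795),rect(bx,by,th),circ(cx,cy,.048,.0425),circ(cx,cy,0,.03)]
overlay(T,P[:3],"pics/t1.png",90,125,128,96)
a=cv2.imread("pics/t1.png")
overlay(S,P[:3],"pics/s1.png",255,110,100,100)
overlay(T,P[3:],"pics/t2.png",336,208,50,50)
overlay(S,P[3:],"pics/s2.png",156,242,50,50)
b=[cv2.resize(cv2.imread(f"pics/{n}.png"),(400,300) if n=="t1" else (300,300)) for n in("t1","s1","t2","s2")]
cv2.imwrite("pics/m1.png",np.vstack([np.hstack([cv2.resize(b[0],(400,300)),cv2.resize(b[1],(400,300))[:, :]]),np.hstack([cv2.resize(b[2],(400,300)),cv2.resize(b[3],(400,300))])]))
E
```

```text
29.80872650722951
```

View pics/m1.png

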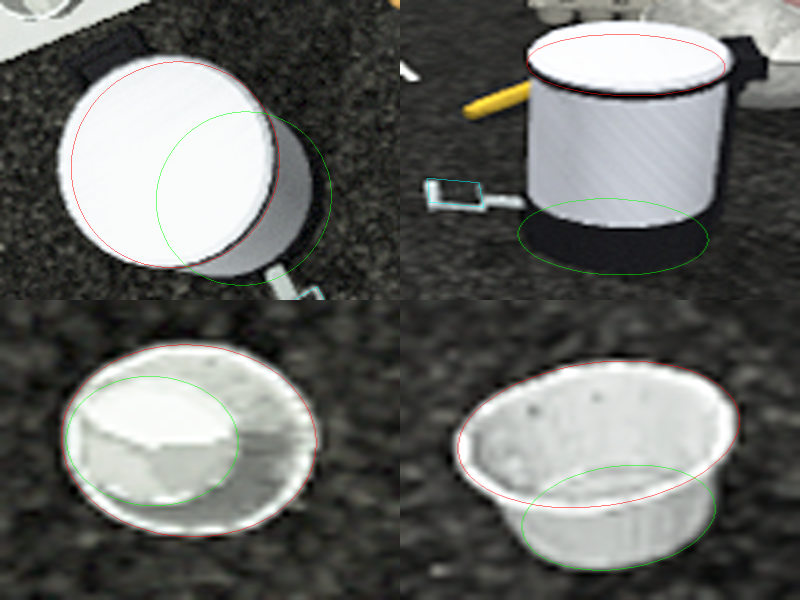

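Cup outline matches to ~1 mm; the bin outline needs a small shift (plinth a few mm toward +y/+x). A closer look at the pedal.

```bash
python3 - <<'E'
from h import *
d=pickle.load(open("cal.pkl","rb"));T,S=d["top"],d["side"]
bx,by=.605,.164; th=np.radians(29)
P=[circ(bx,by,.21,.076),circ(bx,by,0,.0795),rect(bx,by,th)]
overlay(T,P,"pics/t3.png",130,160,80,90)
overlay(S,P,"pics/s3.png",255,140,85,60)
a=cv2.resize(cv2.imread("pics/t3.png"),(400,450));b=cv2.resize(cv2.imread("pics/s3.png"),(400,282));b=cv2.copyMakeBorder(b,0,168,0,0,0)
cv2.imwrite("pics/m2.png",np.hstack([a,b]))
E
```

```text
(no output)
```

View pics/m2.png

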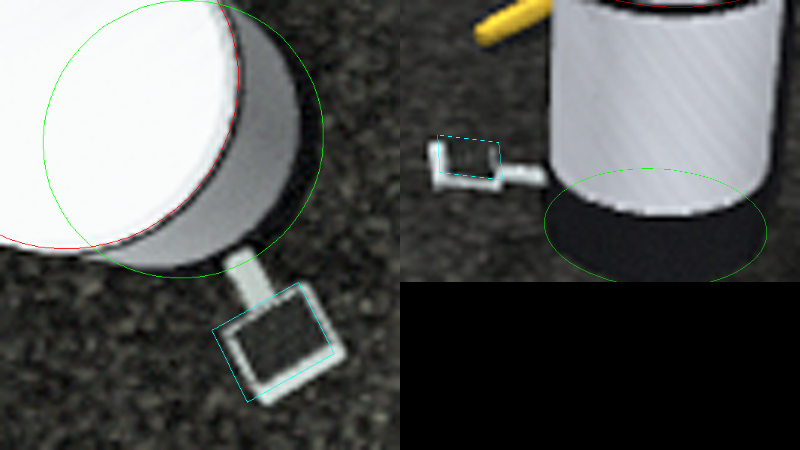

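Pad centre appears ~5 mm off the trial outline toward -y, edges at ~31° in the top view: I take bin (0.603, 0.162), th = 31°, pad (0.488, 0.094).

```bash
cat > g.py <<'E'
import sys
from h import *
from station import bot
def goto(p,yaw,tilt=0):  # row for TCP pos p, tool x at yaw deg, tool down, tilt about tool x
    o=bot.get_obs(); w,x,y,z=o["tool_rot"]; R0=Ro.from_quat([x,y,z,w])
    R1=Ro.from_euler("z",yaw,degrees=True)*Ro.from_euler("x",180+tilt,degrees=True)
    print(p,"->",np.round(R0.inv().apply(np.array(p)-o["eef_pos"])*1e3,1),np.round((R0.inv()*R1).as_rotvec(degrees=True),1))
if __name__=="__main__":
    for a in sys.argv[1:]:
        v=[float(k) for k in a.split(",")]; goto(v[:3],*v[3:])
    o=bot.get_obs();print(o["t"],o["eef_pos"].round(4),o["contact_force"].round(1),o["gripper_width"],np.round(o["q"],2))
E
python3 g.py .46,-.36,.25,31 .485,.091,.2,31 .485,.091,.1,31
```

```text
[0.46, -0.36, 0.25] -> [ 354.4 -210.2  -55.2] [ -0.1  -0.  -16.4]
[0.485, 0.091, 0.2] -> [ 492.3 -640.2   -4.5] [ -0.1  -0.  -16.4]
[0.485, 0.091, 0.1] -> [ 492.3 -640.1   95.5] [ -0.1  -0.  -16.4]
0.1 [ 0.17   -0.6526  0.1945] [0.2 0.4 0.2] 0.9990800818135577 [ 1.21  0.48  0.02  1.56 -0.01  1.11 -0.08]
```

>>> step_arm --increments '[[[-1, 354, -210, -55, 0, 0, -16.4], [-1, 354, -210, -55, 0, 0, -16.4], [-1, 354, -210, -55, 0, 0, -16.4], [-1, 354, -210, -55, 0, 0, -16.4], [-1, 354, -210, -55, 0, 0, -16.4], [-1, 354, -210, -55, 0, 0, -16.4], [-1, 354, -210, -55, 0, 0, -16.4], [-1, 354, -210, -55, 0, 0, -16.4], [-1, 354, -210, -55, 0, 0, -16.4], [-1, 354, -210, -55, 0, 0, -16.4]]]'

```text
t: 0.93
eef_pos: [0.4608, -0.3587, 0.2505]
tool_rot: [-0.0, 0.964, 0.267, -0.0]
contact_force: [-0.5, -0.4, -0.2]
gripper_width: -0.003
grasp_force: 0.0
```

```bash
python3 g.py .485,.091,.2,31 .485,.091,.09,31
```

```text
[0.485, 0.091, 0.2] -> [ 252.5 -372.9   50.6] [-0.  0.  0.]
[0.485, 0.091, 0.09] -> [ 252.5 -372.9  160.6] [-0.  0.  0.]
0.9333 [ 0.4608 -0.3587  0.2505] [-0.5 -0.4 -0.2] -0.003274185524047637 [ 0.72  0.29 -0.2   1.7   0.06  1.16 -0.53]
```

>>> step_arm --increments '[[[-1, 252, -373, 50, 0, 0, 0], [-1, 252, -373, 50, 0, 0, 0], [-1, 252, -373, 50, 0, 0, 0], [-1, 252, -373, 50, 0, 0, 0], [-1, 252, -373, 50, 0, 0, 0], [-1, 252, -373, 50, 0, 0, 0], [-1, 252, -373, 50, 0, 0, 0], [-1, 252, -373, 50, 0, 0, 0], [-1, 252, -373, 50, 0, 0, 0], [-1, 252, -373, 50, 0, 0, 0]]]'

```text
t: 1.77
eef_pos: [0.4812, 0.0545, 0.2041]
tool_rot: [0.0, 0.964, 0.267, -0.0]
contact_force: [0.4, 0.1, -1.0]
gripper_width: 0.002
grasp_force: 0.0
```

```bash
python3 g.py .485,.091,.09,31
```

```text
[0.485, 0.091, 0.09] -> [ 22.  -29.4 114.1] [ 0.  0. -0.]
1.7667 [0.4812 0.0545 0.2041] [ 0.4  0.1 -1. ] 0.0024528428407830233 [ 0.2   0.19 -0.49  1.96  0.11  1.02 -1.37]
```

>>> step_arm --increments '[[[-1, 22, -29, 4, 0, 0, 0], [-1, 22, -29, 44, 0, 0, 0], [-1, 22, -29, 84, 0, 0, 0], [-1, 22, -29, 114, 0, 0, 0], [-1, 22, -29, 114, 0, 0, 0], [-1, 22, -29, 114, 0, 0, 0]]]'

```text
t: 2.27
eef_pos: [0.4844, 0.0887, 0.0895]
tool_rot: [-0.0, 0.964, 0.267, -0.002]
contact_force: [0.2, -0.1, 0.8]
gripper_width: 0.001
grasp_force: 0.0
```

```bash
python3 g.py .485,.091,.062,31 .485,.091,.03,31; python3 - <<'E'
from h import *
from station import bot
T,S=bot.read_camera("top"),bot.read_camera("side")
a=cv2.resize(T["image"][140:260,100:220],(400,400));b=cv2.resize(S["image"][90:210,240:360],(400,400))
cv2.imwrite("pics/m3.png",np.hstack([a,b])[:,:,::-1])
E
```

```text
[0.485, 0.091, 0.062] -> [ 1.8 -1.6 27.5] [-0.1  0.2  0. ]
[0.485, 0.091, 0.03] -> [ 1.9 -1.6 59.5] [-0.1  0.2  0. ]
2.2667 [0.4844 0.0887 0.0895] [ 0.2 -0.1  0.8] 0.0008976145459001323 [ 0.09  0.36 -0.48  2.05  0.23  0.78 -1.55]
```

View pics/m3.png

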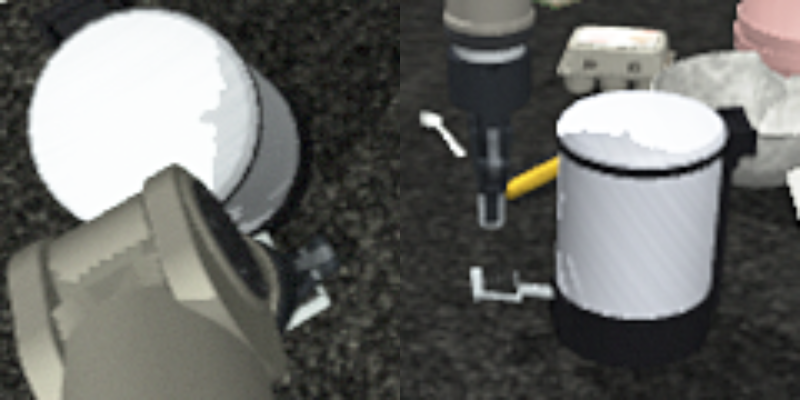

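Gripper tip (490,228) hangs over the pad (475–520, 270–300) and the lid is still shut; pressing now.

>>> step_arm --increments '[[[-1, 2, -1, 15, 0, 0, 0], [-1, 2, -1, 24, 0, 0, 0], [-1, 2, -1, 28, 0, 0, 0], [-1, 2, -1, 31, 0, 0, 0], [-1, 2, -1, 34, 0, 0, 0], [-1, 2, -1, 37, 0, 0, 0], [-1, 2, -1, 40, 0, 0, 0]]]'

```text
t: 2.95
eef_pos: [0.4872, 0.0908, 0.0506]
tool_rot: [0.0, 0.964, 0.267, 0.0]
contact_force: [-0.2, 0.7, -1.0]
gripper_width: -0.001
grasp_force: 0.0
```

```bash
python3 - <<'E'
from h import *
from station import bot
S,W=bot.read_camera("side"),bot.read_camera("wrist")
bx,by,th=.603,.162,np.radians(31)
overlay(S,[rect(bx,by,th),circ(.487,.0908,.0506,.012)],"pics/s4.png",255,120,70,70)
b=cv2.resize(cv2.imread("pics/s4.png"),(400,400));a=cv2.resize(W["image"],(400,300))[:,:,::-1]
cv2.imwrite("pics/m4.png",np.hstack([cv2.copyMakeBorder(a,0,100,0,0,0),b]))
E
```

```text
(no output)
```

View pics/m4.png

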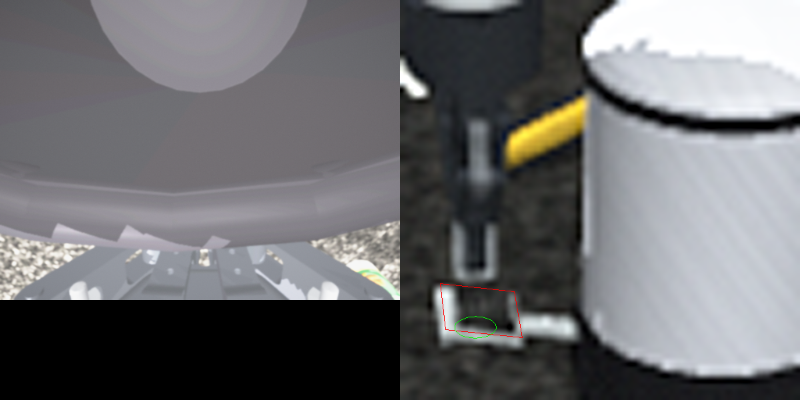

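```bash
python3 - <<'E'
from h import *
from station import bot
d=pickle.load(open("cal.pkl","rb"));T,S=d["top"],d["side"]
P=[[.4844,.0887,.0895],[.4844,.0887,.1085],[.4844,.0887,.165]]
print(proj(S,P),proj(T,P))
T=bot.read_camera("top")
pl=[rect(.603,.162,np.radians(31))]+[circ(.487,.0908,z,.012) for z in(.0506,.07,.124)]
overlay(T,pl,"pics/t5.png",145,185,80,60)
E
```

```text
[[266.59951523 166.62472714]
 [266.54085315 161.48601179]
 [266.36066989 145.7022122 ]] [[186.04503218 229.39272981]
 [184.60984764 229.32633691]
 [179.98241002 229.11226758]]
```

View pics/t5.png

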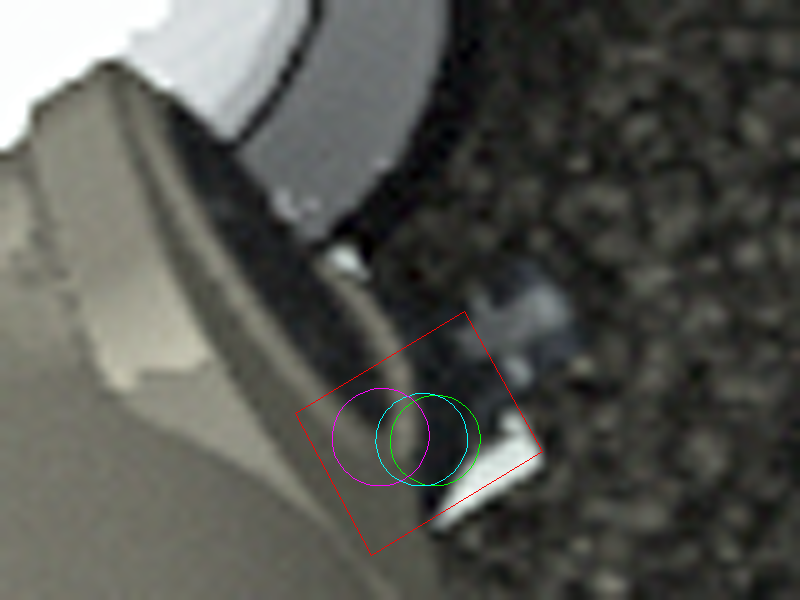

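The side view shows the visible fingertip (475,278) still above the pad's far edge and the pedal unmoved; the top view shows it laterally over the pad. I'll continue down gently.

>>> step_arm --increments '[[[-1, -2, 0, 2, 0, 0, 0], [-1, -2, 0, 4, 0, 0, 0], [-1, -2, 0, 6, 0, 0, 0], [-1, -2, 0, 6, 0, 0, 0]]]'

```text
t: 3.43
eef_pos: [0.4849, 0.0897, 0.044]
tool_rot: [0.0, 0.964, 0.267, -0.0]
contact_force: [-0.2, 0.6, 0.5]
gripper_width: 0.0
grasp_force: 0.0
```

>>> step_arm --increments '[[[-1, 0, 0, 2, 0, 0, 0], [-1, 0, 0, 4, 0, 0, 0], [-1, 0, 0, 6, 0, 0, 0], [-1, 0, 0, 8, 0, 0, 0], [-1, 0, 0, 8, 0, 0, 0]]]'

```text
t: 3.85
eef_pos: [0.4849, 0.0897, 0.036]
tool_rot: [-0.0, 0.964, 0.267, -0.0]
contact_force: [-0.0, 0.3, 0.1]
gripper_width: -0.001
grasp_force: 0.0
```

```bash
python3 - <<'E'
from h import *
from station import bot
o=bot.get_obs();print(o["eef_pos"],o["contact_force"],o["torque"],o["joint_torque"].round(1))
S,T=bot.read_camera("side"),bot.read_camera("top")
pl=[rect(.603,.162,np.radians(31))]+[circ(*o["eef_pos"],.012)]
overlay(S,pl,"pics/s6.png",255,140,60,45)
overlay(T,pl,"pics/t6.png",165,205,60,45)
cv2.imwrite("pics/m6.png",np.hstack([cv2.resize(cv2.imread(f"pics/{n}6.png"),(400,300)) for n in "st"]))
E
```

```text
[0.48492264 0.08973483 0.03595961] [-0.02137674  0.3021243   0.11670499] [0.01884469 0.02188298 0.01316808] [ -0.1 -46.3  -4.  -18.7   0.   -0.1  -0. ]
```

View pics/m6.png

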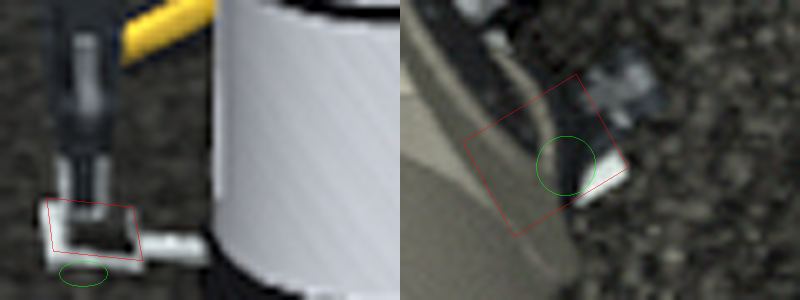

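The side view shows the fingertips ending at (83,215), about 30 mm above where the reported TCP (green, 83,273) lies, and just above the pad; so the real tips sit behind the stated TCP. Continuing down under force watch.

>>> step_arm --increments '[[[-1, 0, 0, 2, 0, 0, 0], [-1, 0, 0, 4, 0, 0, 0], [-1, 0, 0, 6, 0, 0, 0], [-1, 0, 0, 6, 0, 0, 0]]]'

```text
t: 4.28
eef_pos: [0.4849, 0.0897, 0.03]
tool_rot: [-0.0, 0.964, 0.267, -0.0]
contact_force: [0.1, -0.2, 0.5]
gripper_width: 0.001
grasp_force: 0.0
```

>>> step_arm --increments '[[[-1, 0, 0, 2, 0, 0, 0], [-1, 0, 0, 4, 0, 0, 0], [-1, 0, 0, 6, 0, 0, 0], [-1, 0, 0, 6, 0, 0, 0]]]'

```text
t: 4.62
eef_pos: [0.4849, 0.0895, 0.0245]
tool_rot: [0.0, 0.964, 0.267, -0.0]
contact_force: [-2.3, -1.5, 9.2]
gripper_width: 0.005
grasp_force: 4.5
```

Contact (9 N) at reported z ≈ 0.026: tips are ~36 mm above the reported TCP. Pressing to the stop.

>>> step_arm --increments '[[[-1, 0, 0, 3, 0, 0, 0], [-1, 0, 0, 6, 0, 0, 0], [-1, 0, 0, 9, 0, 0, 0], [-1, 0, 0, 12, 0, 0, 0], [-1, 0, 0, 15, 0, 0, 0], [-1, 0, 0, 18, 0, 0, 0], [-1, 0, 0, 21, 0, 0, 0], [-1, 0, 0, 21, 0, 0, 0]]]'

```text
t: 5.28
eef_pos: [0.4835, 0.0887, 0.0028]
tool_rot: [0.001, 0.964, 0.267, -0.002]
contact_force: [-3.9, -2.0, 4.6]
gripper_width: -0.003
grasp_force: 2.5
```

>>> step_arm --increments '[[[-1, 0, 0, 2, 0, 0, 0], [-1, 0, 0, 4, 0, 0, 0], [-1, 0, 0, 6, 0, 0, 0], [-1, 0, 0, 6, 0, 0, 0]]]'

```text
t: 5.62
eef_pos: [0.4838, 0.0888, -0.003]
tool_rot: [0.001, 0.964, 0.267, -0.001]
contact_force: [-4.2, -1.8, 6.1]
gripper_width: -0.004
grasp_force: 3.0
```

```bash
python3 - <<'E'
from h import *
from station import bot
o=bot.get_obs();print(o["eef_pos"],o["contact_force"])
S=bot.read_camera("side")
a=cv2.resize(S["image"][40:220,220:380],(533,600))
cv2.imwrite("pics/s7.png",a[:,:,::-1])
# crude lid check: bright lid pixels in top image
T=bot.read_camera("top")["image"][140:215,105:185].astype(int);print((T.min(2)>225).sum(),(pickle.load(open("cal.pkl","rb"))["top"]["image"][140:215,105:185].min(2)>225).sum())
E
```

```text
[ 0.4838164   0.08878743 -0.00298561] [-4.16186304 -1.80421875  6.07719505]
0 3427
```

>>> step_arm --increments '[[[-1, 0, 0, 2, 0, 0, 0], [-1, 0, 0, 4, 0, 0, 0], [-1, 0, 0, 4, 0, 0, 0]]]'

```text
t: 5.97
eef_pos: [0.484, 0.0888, -0.006]
tool_rot: [0.001, 0.964, 0.267, -0.001]
contact_force: [-7.3, -3.7, 19.5]
gripper_width: -0.002
grasp_force: 10.2
```

>>> step_arm --increments '[[[-1, 0, 0, 1, 0, 0, 0], [-1, 0, 0, 1, 0, 0, 0], [-1, 0, 0, 1, 0, 0, 0]]]'

```text
t: 6.22
eef_pos: [0.484, 0.0887, -0.0063]
tool_rot: [0.001, 0.964, 0.267, -0.001]
contact_force: [-9.9, -4.0, 26.1]
gripper_width: -0.005
grasp_force: 13.3
```

>>> step_arm --increments '[[[-1, 0, 0, -4, 0, 0, 0], [-1, 0, 0, -10, 0, 0, 0], [-1, 0, 0, -16, 0, 0, 0], [-1, 0, 0, -22, 0, 0, 0], [-1, 0, 0, -28, 0, 0, 0], [-1, 0, 0, -40, 0, 0, 0], [-1, 0, 0, -80, 0, 0, 0], [-1, 0, 0, -120, 0, 0, 0], [-1, 0, 0, -160, 0, 0, 0], [-1, 0, 0, -200, 0, 0, 0]]]'

```text
t: 7.05
eef_pos: [0.4845, 0.0902, 0.1948]
tool_rot: [-0.0, 0.964, 0.268, -0.0]
contact_force: [1.0, 0.6, 0.6]
gripper_width: -0.002
grasp_force: 0.0
```

```bash
python3 g.py .49,-.38,.24,31; python3 - <<'E'
from h import *
from station import bot
o=bot.get_obs();S=bot.read_camera("side");T=bot.read_camera("top");tc=o["eef_pos"]
overlay(S,[circ(*tc,.012),circ(tc[0],tc[1],tc[2]+.037,.012),circ(.603,.162,.21,.0705)],"pics/s7.png",190,20,200,200)
overlay(T,[circ(*tc,.012),circ(tc[0],tc[1],tc[2]+.037,.012),circ(.603,.162,.21,.0705)],"pics/t7.png",70,90,150,200)
cv2.imwrite("pics/m7.png",np.hstack([cv2.resize(cv2.imread("pics/s7.png"),(450,450)),cv2.resize(cv2.imread("pics/t7.png"),(338,450))]))
E
```

```text
[0.49, -0.38, 0.24] -> [-237.8  405.6  -45.5] [-0. -0.  0.]
7.05 [0.4845 0.0902 0.1948] [1.  0.6 0.6] -0.0020503861651630377 [ 0.15  0.22 -0.52  1.95  0.13  1.   -1.46]
```

View pics/m7.png

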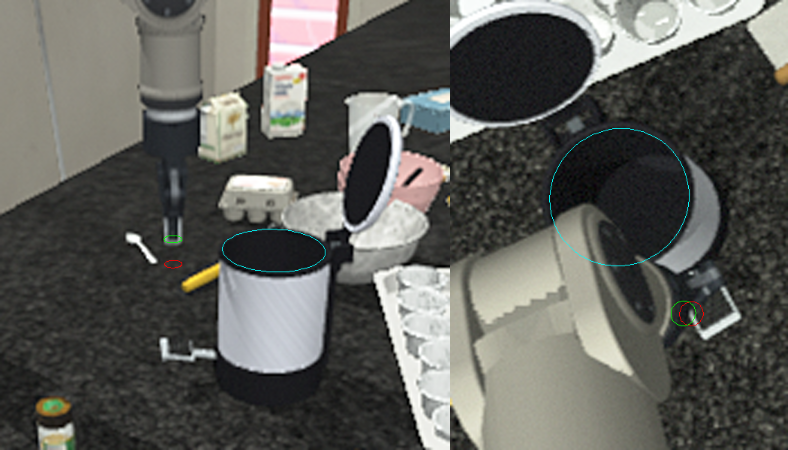

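The lid stands open past upright (375,175 in the side crop), the pedal is back up, and the true tip (green, +37 mm) matches the fingertip at (172,238); mouth outline fits. Now to the cup, working with a 36 mm tip offset.

```bash
python3 g.py .502,-.406,.12,31,12
```

```text
[0.502, -0.406, 0.12] -> [-246.4  432.7   78.5] [12.2 -0.7  0.1]
7.15 [0.4893 0.0916 0.1996] [-0.1  0.3  0.8] 0.000978202527745864 [ 0.15  0.22 -0.52  1.95  0.13  1.   -1.46]
```

>>> step_arm --increments '[[[-1, -238, 400, -20, 0, 0, 0], [-1, -238, 400, -20, 0, 0, 0], [-1, -238, 400, -20, 0, 0, 0], [0, -238, 400, -20, 0, 0, 0], [0, -238, 400, -20, 0, 0, 0], [0, -238, 400, -20, 0, 0, 0], [0, -238, 400, -20, 0, 0, 0], [0, -238, 400, -20, 0, 0, 0], [0, -238, 400, -20, 0, 0, 0], [0, -238, 400, -20, 0, 0, 0]]]'

```text
t: 7.98
eef_pos: [0.4865, -0.3282, 0.2107]
tool_rot: [-0.0, 0.964, 0.267, 0.0]
contact_force: [0.9, -0.2, 0.6]
gripper_width: 0.501
grasp_force: 0.0
```

```bash
python3 g.py .502,-.406,.12,31,12
```

```text
[0.502, -0.406, 0.12] -> [-26.9  74.7  90.7] [12. -0.  0.]
7.9833 [ 0.4865 -0.3282  0.2107] [ 0.9 -0.2  0.6] 0.5014728945356686 [ 0.69  0.33 -0.26  1.74  0.1   1.08 -0.63]
```

>>> step_arm --increments '[[[0, -27, 74, 30, 6, 0, 0], [0, -27, 74, 60, 12, 0, 0], [0, -27, 74, 90, 12, 0, 0], [0, -27, 74, 90, 12, 0, 0], [0, -27, 74, 90, 12, 0, 0], [0, -27, 74, 90, 12, 0, 0]]]'

```text
t: 8.48
eef_pos: [0.5028, -0.4025, 0.1214]
tool_rot: [-0.101, 0.958, 0.267, -0.027]
contact_force: [1.2, 0.7, 0.3]
gripper_width: 0.499
grasp_force: 0.0
```

```bash
python3 g.py .5022,-.4062,.073,31,12 .4936,-.392,-.005,31,12; python3 - <<'E'
from h import *
from station import bot
o=bot.get_obs();S=bot.read_camera("side");T=bot.read_camera("top");W=bot.read_camera("wrist")
w,x,y,z=o["tool_rot"];R=Ro.from_quat([x,y,z,w]).as_matrix();tc=o["eef_pos"]
tip=tc-.036*R[:,2]; seg=np.array([tip-.021*R[:,1],tip+.021*R[:,1]]); 
ax=np.array([tip,tip+.117*R[:,2]]); cup=[circ(.478,-.366,.048,.0425)]
overlay(S,[seg,ax]+cup,"pics/s8.png",130,180,110,110)
overlay(T,[seg,ax]+cup,"pics/t8.png",320,180,80,80)
cv2.imwrite("pics/m8.png",np.hstack([cv2.resize(cv2.imread("pics/s8.png"),(400,400)),cv2.resize(cv2.imread("pics/t8.png"),(400,400))]))
E
```

```text
[0.5022, -0.4062, 0.073] -> [-2.5 12.8 46.8] [-0.  -0.1  0.1]
[0.4936, -0.392, -0.005] -> [ -2.7  12.8 126.5] [-0.  -0.1  0.1]
8.4833 [ 0.5028 -0.4025  0.1214] [1.2 0.7 0.3] 0.4985166803072043 [ 0.77  0.63 -0.23  1.51  0.04  1.21 -0.47]
```

>>> step_arm --increments '[[[0, -2.5, 13, 20, 0, 0, 0], [0, -2.5, 13, 45, 0, 0, 0], [0, -2.5, 13, 70, 0, 0, 0], [0, -2.5, 13, 90, 0, 0, 0], [0, -2.5, 13, 105, 0, 0, 0], [0, -2.5, 13, 117, 0, 0, 0], [0, -2.5, 13, 126, 0, 0, 0], [0, -2.5, 13, 126, 0, 0, 0]]]'

```text
t: 9.3
eef_pos: [0.4926, -0.3926, -0.0059]
tool_rot: [-0.101, 0.958, 0.266, -0.028]
contact_force: [0.5, 0.6, 0.3]
gripper_width: 0.499
grasp_force: 0.0
```

```bash
python3 g.py .4936,-.392,-.005,31,12
```

```text
[0.4936, -0.392, -0.005] -> [ 1.1 -0.2 -0.9] [-0.   0.   0.1]
9.3 [ 0.4926 -0.3926 -0.0059] [0.5 0.6 0.3] 0.4990369493540602 [ 0.77  0.75 -0.22  1.61  0.07  0.99 -0.48]
```

Close gently, then lift.

>>> step_arm --increments '[[[-1, 1, 0, 0, 0, 0, 0], [-1, 1, 0, 0, 0, 0, 0], [-1, 1, 0, 0, 0, 0, 0], [-1, 1, 0, 0, 0, 0, 0], [-1, 1, 0, 0, 0, 0, 0], [-1, 1, 0, 0, 0, 0, 0], [-1, 1, 0, 0, 0, 0, 0], [-1, 1, 0, 0, 0, 0, 0], [-1, 1, 0, 0, 0, 0, 0]]]' --force 25

```text
t: 10.05
eef_pos: [0.4943, -0.393, -0.0042]
tool_rot: [-0.101, 0.958, 0.266, -0.028]
contact_force: [-1.3, 0.8, 5.7]
gripper_width: 0.057
grasp_force: 23.9
```

>>> step_arm --increments '[[[-1, 0, -2, -10, 0, 0, 0], [-1, 0, -5, -25, 0, 0, 0], [-1, 0, -11, -50, 0, 0, 0], [-1, 0, -17, -80, 0, 0, 0], [-1, 0, -23, -110, 0, 0, 0], [-1, 0, -31, -145, 0, 0, 0], [-1, 0, -39, -185, 0, 0, 0], [-1, 0, -47, -220, 0, 0, 0], [-1, 0, -55, -260, 0, 0, 0], [-1, 0, -55, -260, 0, 0, 0]]]'

```text
t: 10.88
eef_pos: [0.4974, -0.3956, 0.2712]
tool_rot: [-0.094, 0.959, 0.266, -0.023]
contact_force: [1.2, -0.3, 1.7]
gripper_width: 0.055
grasp_force: 24.9
```

```bash
python3 - <<'E'
from h import *
from station import bot
o=bot.get_obs();S=bot.read_camera("side");T=bot.read_camera("top");tc=o["eef_pos"]
w,x,y,z=o["tool_rot"];R=Ro.from_quat([x,y,z,w]).as_matrix();tip=tc-.036*R[:,2]
r=np.array([.515,-.857,0]);c0=tip-.0378*r+[0,0,-.030]  # assumed cup underside centre
print(tc,o["gripper_width"],o["grasp_force"],"cup",c0.round(3),"rim px",proj(S,c0+[0,0,.048]),proj(T,c0+[0,0,.048]))
u=proj(S,c0+[0,0,.03])[0].astype(int);v=proj(T,c0+[0,0,.03])[0].astype(int)
cl=lambda a,n:int(np.clip(a-50,0,n-100))
P=[circ(*(c0+[0,0,.048]),.0425),circ(*c0,.03)]
overlay(S,P,"pics/s9.png",cl(u[0],512),cl(u[1],384),100,100)
overlay(T,P,"pics/t9.png",cl(v[0],512),cl(v[1],384),100,100)
cv2.imwrite("pics/m9.png",np.hstack([cv2.resize(cv2.imread(f"pics/{n}9.png"),(400,400)) for n in "st"]))
E
```

```text
[ 0.49739718 -0.39563689  0.27119359] 0.05474966239357563 24.932170041720383 cup [ 0.481 -0.369  0.277] rim px [[163.54125069 165.72891848]] [[398.81490392 228.4895081 ]]
```

View pics/m9.png

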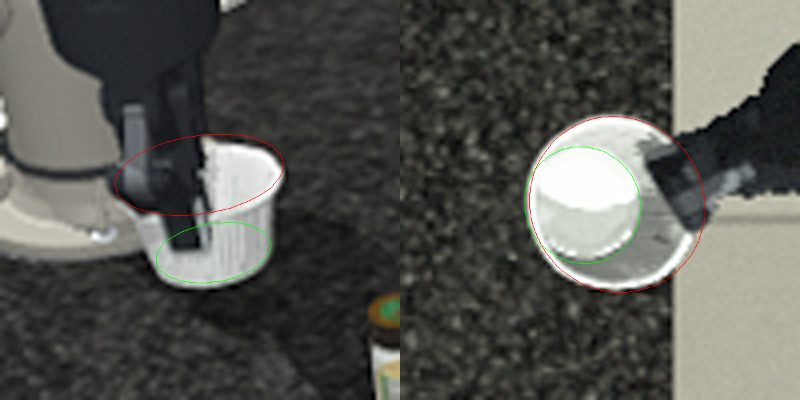

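The cup hangs firmly from the rim (side 210,215; top 615,205), within a few mm of the predicted outline. Carry it to the bin mouth.

```bash
python3 g.py .619,.135,.271,31,12
```

```text
[0.619, 0.135, 0.271] -> [ 378.7 -383.    72.6] [ 0.4 -0.1  0. ]
10.9833 [ 0.495  -0.3941  0.2639] [ 0.1 -0.6 -1.2] 0.05042427647781488 [ 0.78  0.49 -0.23  1.4   0.02  1.44 -0.47]
```

>>> step_arm --increments '[[[-1, 27, -27, 5, 0, 0, 0], [-1, 379, -383, 73, 0, 0, 0], [-1, 379, -383, 73, 0, 0, 0], [-1, 379, -383, 73, 0, 0, 0], [-1, 379, -383, 73, 0, 0, 0], [-1, 379, -383, 73, 0, 0, 0], [-1, 379, -383, 73, 0, 0, 0], [-1, 379, -383, 73, 0, 0, 0], [-1, 379, -383, 73, 0, 0, 0], [-1, 379, -383, 73, 0, 0, 0]]]'

```text
t: 11.82
eef_pos: [0.5875, 0.011, 0.2656]
tool_rot: [-0.101, 0.958, 0.266, -0.029]
contact_force: [0.3, 0.2, 0.7]
gripper_width: 0.056
grasp_force: 24.9
```

```bash
python3 g.py .619,.135,.271,31,12
```

```text
[0.619, 0.135, 0.271] -> [ 90.8 -89.3  13.3] [-0.   0.1 -0. ]
11.8167 [0.5875 0.011  0.2656] [0.3 0.2 0.7] 0.05647264155903371 [ 0.29  0.38 -0.41  1.57 -0.04  1.3  -1.12]
```

>>> step_arm --increments '[[[-1, 27, -27, 4, 0, 0, 0], [-1, 52, -51, 8, 0, 0, 0], [-1, 75, -74, 11, 0, 0, 0], [-1, 88, -87, 13, 0, 0, 0], [-1, 90, -89, 13, 0, 0, 0], [-1, 90, -89, 13, 0, 0, 0], [-1, 90, -89, 13, 0, 0, 0]]]'

```text
t: 12.4
eef_pos: [0.6188, 0.1311, 0.2713]
tool_rot: [-0.1, 0.959, 0.265, -0.029]
contact_force: [0.3, 0.3, 0.1]
gripper_width: 0.059
grasp_force: 24.9
```

```bash
python3 g.py .619,.135,.19,31,12; python3 - <<'E'
from h import *
from station import bot
# cup position check without viewing: bright pixels in side image near predicted cup
S=bot.read_camera("side");o=bot.get_obs()
c0=o["eef_pos"]+[-.016,.027,.006]
p=proj(S,[c0,c0+[0,0,.048],[.603,.162,.21]]);print(p.round(0).tolist())
cv2.imwrite("pics/s10.png",S["image"][:,:,::-1])
E
```

```text
[0.619, 0.135, 0.19] -> [ 2.4 13.6 80.2] [ 0.   0.1 -0.1]
12.4 [0.6188 0.1311 0.2713] [0.3 0.3 0.1] 0.059088526779700355 [ 0.11  0.44 -0.44  1.48 -0.02  1.31 -1.32]
[[312.0, 110.0], [312.0, 95.0], [311.0, 130.0]]
```

>>> step_arm --increments '[[[-1, 2, 3, 15, 0, 0, 0], [-1, 2, 6, 32, 0, 0, 0], [-1, 2, 9, 50, 0, 0, 0], [-1, 2, 12, 68, 0, 0, 0], [-1, 2, 14, 80, 0, 0, 0], [-1, 2, 14, 80, 0, 0, 0], [-1, 2, 14, 80, 0, 0, 0]]]'

```text
t: 13.03
eef_pos: [0.6193, 0.1349, 0.1908]
tool_rot: [-0.101, 0.959, 0.265, -0.028]
contact_force: [0.4, 0.5, -0.0]
gripper_width: 0.051
grasp_force: 24.9
```

No contact. Release.

>>> step_arm --increments '[[[-0.4, 0, 0, 0, 0, 0, 0], [-0.4, 0, 0, 0, 0, 0, 0], [-0.4, 0, 0, 0, 0, 0, 0], [-0.2, 0, 0, 0, 0, 0, 0], [-0.2, 0, 0, 0, 0, 0, 0], [-0.2, 0, 0, 0, 0, 0, 0], [-0.2, 0, 0, 0, 0, 0, 0]]]'

```text
t: 13.62
eef_pos: [0.6195, 0.1362, 0.1911]
tool_rot: [-0.101, 0.958, 0.266, -0.028]
contact_force: [-0.5, -0.7, -0.5]
gripper_width: 0.398
grasp_force: 0.0
```

>>> step_arm --increments '[[[-0.2, 0, -3, -15, 0, 0, 0], [-0.2, 0, -9, -45, 0, 0, 0], [-0.2, 0, -17, -80, 0, 0, 0], [-0.2, 0, -23, -110, 0, 0, 0], [-0.2, -30, -5, -112, 0, 0, 0], [-0.2, -65, 20, -108, 0, 0, 0], [-0.2, -95, 50, -102, 0, 0, 0], [-0.2, -120, 80, -96, 0, 0, 0], [-0.2, -145, 110, -90, 0, 0, 0], [-0.2, -170, 140, -84, 0, 0, 0]]]'

```text
t: 14.45
eef_pos: [0.5525, -0.0857, 0.2438]
tool_rot: [-0.1, 0.958, 0.266, -0.028]
contact_force: [0.7, 0.2, 0.1]
gripper_width: 0.401
grasp_force: 0.0
```

>>> step_arm --increments '[[[-0.2, -30, 30, 0, 0, 0, 0], [-0.2, -60, 60, 0, 0, 0, 0], [-0.2, -90, 90, 0, 0, 0, 0], [-0.2, -90, 110, 0, 0, 0, 0], [-0.2, -90, 110, 0, 0, 0, 0]]]'

```text
t: 14.87
eef_pos: [0.5303, -0.229, 0.2197]
tool_rot: [-0.1, 0.96, 0.261, -0.029]
contact_force: [-0.4, -0.1, 0.7]
gripper_width: 0.404
grasp_force: 0.0
```

```bash
python3 - <<'E'
from h import *
from station import bot
o=bot.get_obs();print(o["t"],o["eef_pos"].round(3),o["contact_force"].round(1),o["gripper_width"],o["grasp_force"])
d=pickle.load(open("cal.pkl","rb"))
S,T=bot.read_camera("side"),bot.read_camera("top")
cv2.imwrite("pics/sF.png",S["image"][:,:,::-1]);cv2.imwrite("pics/tF.png",T["image"][:,:,::-1])
br=lambda im,P,r:[int(x) for x in (lambda m:((m.min(2)>150).sum(),m.size//3,m.mean()))(im[int(P[1])-r:int(P[1])+r,int(P[0])-r:int(P[0])+r].astype(int))]
chk={"cup start":[.478,-.366,.03],"stack":[.597,-.226,.08],"jar":[.45,-.168,.1],"mouth":[.603,.162,.21],"floor":[.603,.162,.07],
"lid":[.7145+.0,.23,.30]}
for n,P in chk.items():
    for nm,c,b in(("S",S,d["side"]),("T",T,d["top"])):
        p=proj(c,P)[0]; print(n,nm,p.round(),"now",br(c["image"],p,8),"start",br(b["image"],p,8))
# gray map of the bin mouth in the top view
p=proj(T,[.603,.162,.21])[0].astype(int);g=cv2.cvtColor(T["image"],cv2.COLOR_RGB2GRAY)[p[1]-36:p[1]+36:3,p[0]-39:p[0]+42:3]
print("\n".join(" ".join(f"{v:3d}" for v in r) for r in g))
E
```

```text
14.8667 [ 0.53  -0.229  0.22 ] [-0.4 -0.1  0.7] 0.4041619518092026 0.0
cup start S [181. 269.] now [0, 256, 49] start [256, 256, 213]
cup start T [357. 231.] now [0, 256, 47] start [255, 256, 225]
stack S [250. 234.] now [256, 256, 218] start [256, 256, 216]
stack T [307. 186.] now [231, 256, 205] start [255, 256, 224]
jar S [214. 202.] now [0, 256, 51] start [0, 256, 59]
jar T [287. 242.] now [0, 256, 74] start [1, 256, 83]
mouth S [311. 130.] now [0, 256, 27] start [256, 256, 252]
mouth T [145. 177.] now [28, 256, 82] start [256, 256, 250]
floor S [309. 170.] now [256, 256, 198] start [256, 256, 197]
floor T [160. 185.] now [236, 256, 201] start [256, 256, 250]
lid S [356. 101.] now [27, 256, 49] start [170, 256, 180]
lid T [101. 118.] now [0, 256, 27] start [201, 256, 194]
 28  23 102 181  26  25  39  28  48  26  41  18  53  93  58  38  34  45  49  43  40  23  45  48  53  46  46
188  85  44  29  30  30  73 114  49  36  29  24  38  48  23  30  36  31  31  35  40  32  46  24  29  17  53
 73  56  42  37  46  47 107 110  66  24  44  54  38  34  35  45  44  36  27  41  35  41  54  28  
[... 1578 characters left out ...]
 123 119 173 204 214 213 211 217  44  58 140 135 130
 54  49  65  38  36   9  23  22  15  21  22  30  33  24 142 118 114 203 209 206 209 174  42 151 139 136 134
 46  53  51  54  46  29  11  16  20  20  11  27  31  32  26 151 137 114 100 105 168  38 122 146 144 137 140
 85  45  28  56  44  40  30  19   7  24  15  18  31  29  28  20  18 187 157  28  36 100 153 149 140 147 145
 35  59  48  48  34  52  38  34  19  14  17  21  21  29  32  24  28  32  27  42 146 161 156 153 153 152  27
 34  52  62  56  49  42  36  34  42  32  22  16  23  26  28  27  33  48  70 182 169 163 164 159 160  31  24
 84  48  64  44  42  70  41  30  31  51  50  51  43  46  43  59 120 193 181 176 177 174 175 141  21  43  29
```

The pixel map shows the cup inside the bin at the floor, the lid open, and the stack and jar unchanged; the robot is clear.

```bash
python3 -c "
from station import bot
print(bot.hand_in())"
```

```text
the job is handed in; nothing more can be done
None
```

I pressed the pedal to its stop, the lid stayed open by itself, and the single cup went into the bin. The stack and jar stayed where they were, and the job is handed in at about 15 s on the robot clock. The hand-in gave no verdict.

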